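# Set the drill jig's sliding stop and bring the housing up to it

## Task

First slide the drill jig's stop along its track until its pointer stands in line with the point of the index clip. Then pick up the black housing, lay it flat and lengthwise in the jig's open lane in front of the bridge and let go of it; finally push it from behind, under the bridge, until it just rests against the stop, leaving the stop on the index. Leave the gauge, the tape roll and the screwdriver where they are.

Things in the scene. Friction and masses are not known exactly. Their poses are not given: they have to be found in the camera images.
- jig: Aluminium drill jig, fixed: plate 140 (x) x 400 (y) x 12 mm, origin at the centre of its underside, z up. A straight lane 54 mm wide runs along y, centred on x = 0; its floor is the plate's top (z = 12 mm), its steel walls are 9 mm thick with tops at z = 24 mm. The housing is laid in the open lane at y = -200 to 0 and is pushed towards +y; the bridge and then the stop lie on the +y side.
- bridge (a point): Middle of the near edge of the dark steel bridge over the lane, on its underside, 52 mm above the bench. The bridge reaches from here 22 mm towards the jig's +y; its top is 62 mm above the bench, with a brass drill bush in the middle up to 68 mm; its posts stand 38 to 52 mm either side of the lane's centre line. Axes as the jig's.
- stop (a joint): Position of the sliding stop along the lane, m, 0 to 0.12, growing towards the jig's +y. The grip's centre is at jig y = 55 mm + this value. It stays where it is left; moving it takes about 8 N.
- stop_top (a point): Centre of the top of the stop's grip: an upright black plastic fin, 30 mm across the lane (jig x), 16 mm along it (jig y), standing on a steel carriage in the lane. Top 80 mm above the bench; the fin is free from 35 mm above the bench upwards. Axes as the jig's.
- stop_pointer (a point): Tip of the stop's small steel pointer, which sticks out to the jig's +x side over the lane wall, 43 mm from the lane's centre line, in line (same jig y) with the grip's centre. Axes as the jig's.
- index_tip (a point): Point of the index clip, the target for the stop's pointer: a dark steel block 14 x 20 x 18 mm with an arrow plate and a brass screw on top, on the plate beside the lane at the jig's +x side, its point turned to the lane. Axes as the jig's: the pointer is in line when both have the same jig y. The clip is fixed during the job; its top is 37 mm above the bench.
- housing: Loose rectangular black plastic housing with a grey seam and four screw heads on its lid, 100 (x, long) x 46 (y) x 34 (z) mm, about 0.16 kg; origin at the centre of its underside, z up. Lies flat on the bench at the start. Its two ends are alike.
- gauge: Bystander: round black gauge with a white dial facing up, 62 mm across, 44 mm high; origin at the centre of its underside.
- tape: Bystander: roll of paper tape lying flat, 90 mm across, 22 mm high; origin at the centre of its underside.
- screwdriver: Bystander: wood-handled screwdriver 200 mm long lying along its x; origin at mid-length, at its underside.
- stop_face (a point): Middle of the flat face of the stop's steel nose (30 mm wide) against which the housing comes to rest, on the lane floor, 35 mm from the grip's centre towards the jig's -y. Face spans 15 to 33 mm above the bench. Axes as the jig's. With the housing in place its centre is 50 mm before this point.
Mind the look-alikes: they are no part of the job. What is shaped like the housing but brown or orange is not meant.

How it is judged:
By the outcome, as a careful person would: the job done as asked, in the order asked, and still so for the second after the job is handed in, with the robot touching nothing.
It also fails if it takes over 61 s, if anything falls off the work surface, if the arm or the gripper's body presses on something with over 40 N, if the wrist force passes 120 N, or if a joint passes its speed limit or range.

## Robot

A 6-joint arm with a two-finger parallel gripper is mounted at the origin on the work surface. World frame = base frame: x ahead of the robot, y to its left, z up, the work surface at z = 0. Lengths are in m, angles in rad, forces in N, time in s.
With the tool pointing down it reaches from about 0.425 to 0.925 m from the base axis. Payload 12.5 kg.
Tool frame: the origin (TCP) lies between the finger pads; the fingertips stand 22 mm ahead of it and the grasp point (between the pads) lies 3 mm ahead of it; z points along the fingers, y is the line along which they close (so a half turn about z gives the same grasp; the last joint's range is limited). The gripper opens to 85 mm and grips with 20 to 120 N. Pads are 22 mm wide; open, the fingers measure 114 mm over their backs; the gripper's body (76 mm by 85 mm) begins 54 mm behind the grasp point. The pads swing forward as they close: fully open they stand 13 mm farther back than shut.
Start: joints at [0.997, 0.491, 1.559, -0, 1.092, -0.106], TCP at [0.282, 0.558, 0.253] pointing down, gripper open.
Joint ranges: [-3.1, 3.1], [-0.84, 2.19], [0.05, 2.79], [-1.13, 4.28], [0.06, 2.93], [-2.69, 2.69]. Speed limits (rad/s): [2.22, 2.22, 2.79, 3.14, 3.14, 3.14].

## Interface

Orientations are given as a rotation vector (axis times angle).
In Python, from bench import readout, eyes, ticket gives the robot as it stands.
- The arm moves only by the tool send_rows, never from a script. Its argument "deltas" is a list of rows, each a list of 3 entries, a list of its own where there are three numbers: the shift along the tool's x, y, z in units of 40 mm (1.0 is 40 mm), then the turn, a rotation vector about the tool's x, y, z in rad, then the opening, from 0 (shut) to 1 (fully open). A call has 1 to 12 rows; each row shifts and turns the commanded pose from where the row before left it, along the tool's axes as they then stand; what a row does not reach is not made up. A row lasts 1/8 s, in which the tool goes at most 62.5 mm and 10.7 degrees, less where a joint would pass 70% of its speed; a pose out of reach is approached as far as the arm can. A call is refused whole if a number of a shift passes 1 or a number of a turn 0.188, either way. A call with a gripper value outside its range is refused whole. The fingers move at their own pace and stop on an object; the grip force is fixed at half the most. Time passes only in rows, so rows that do not move let the fingers close. It gives the time, the measured TCP pose, the force, the opening and the grip force at its end, in the units of the state.
- readout.observe(): the state, without advancing time (a new reading comes with each control period).
- eyes.read_camera(name): name is "scene" or "top" or "wrist"; returns the picture (420x560x3 uint8, blue, green, red); there is no depth.
- eyes.camera_params(name): a dict with "camera_matrix" (3x3 intrinsics, pixels), "R" (3x3) and "t" (3): a world point X has camera coordinates R X + t; the wrist camera has in their place "mount" (4x4, takes a point from camera to tool coordinates, whose origin is the TCP and whose axes are the flange's). Camera axes: x right, y down, z forward; pixel columns grow to the right and rows downward; lengths in m; the calibration is good to about 2 mm. A picture is of the moment at which its call begins: read the wrist's pose just before it. camera_params takes no time and is no camera call.
- ticket.sign_off(): hands the job in; it is judged then, once.
The state is a dict: "time": time; "joint_pos": joint angles; "qvel": joint speeds; "effort": joint torques, N m; "position": TCP position; "orientation": TCP orientation; "ft_force": force on the tool from outside, world axes, zero at the start; "moment": the same for the moment, N m; "grip_width": finger opening in m; "finger_force": force on a finger pad.
Only numpy, scipy, OpenCV 4.12 (cv2) and the standard library are available. Lean on these libraries where they do the work, as an engineer would, in place of code of your own. Each camera call takes 0.05 s, during which the arm holds its last target. There are 200 camera calls.

## Working session

There is one attempt and no reset: what is moved stays moved. The work goes in short steps, Python scripts to look and compute and a tool call to move; the robot and the scene stay as the last step left them, time stands still between calls to the robot, and variables do not carry over. Pictures are saved under pics/ and viewed, at most 10 in all, crops included, and the job is handed in when it is done.

Besides the shell and the picture viewer there is one more tool, called after "Call:" as a command line: name --argument value ..., lists and objects as JSON in quotes. send_rows: Moves the arm, as the interface text tells. Its arguments: {"type":"object","properties":{"deltas":{"type":"array","items":{"type":"array"}}},"required":["deltas"]}

```bash
mkdir -p pics; ls; python3 - <<'E'
from bench import readout, eyes
import cv2,json
for n in("top","scene"):
    cv2.imwrite(f"pics/{n}0.png",eyes.read_camera(n)); p=eyes.camera_params(n); print(n,{k:(v.round(4).tolist() if hasattr(v,'round') else v) for k,v in p.items()})
print(eyes.camera_params("wrist")); s=readout.observe(); print(s)
E
```

```text
pics
top {'camera_matrix': [[412.0275, 0.0, 281.4473], [0.0, 412.0275, 203.7307], [0.0, 0.0, 1.0]], 'R': [[0.1544, -0.988, -0.0057], [-0.9649, -0.1496, -0.216], [0.2126, 0.0388, -0.9764]], 't': [-0.1336, 0.5606, 0.9531]}
scene {'camera_matrix': [[450.9515, 0.0, 280.9394], [0.0, 450.9515, 203.0616], [0.0, 0.0, 1.0]], 'R': [[-0.3147, 0.9492, 0.0069], [0.7224, 0.2442, -0.6469], [-0.6157, -0.1986, -0.7625]], 't': [0.2491, -0.3247, 1.279]}
{'camera_matrix': array([[334.72579908,   0.        , 275.60595988],
       [  0.        , 334.72579908, 209.37853401],
       [  0.        ,   0.        ,   1.        ]]), 'mount': array([[-5.17747628e-04, -9.65546939e-01, -2.60228439e-01,
         6.47010639e-02],
       [ 9.99999789e-01, -3.98109382e-04, -5.12450612e-04,
         8.23884943e-04],
       [ 3.91195737e-04, -2.60228650e-01,  9.65546942e-01,
        -1.20205766e-01],
       [ 0.00000000e+00,  0.00000000e+00,  0.00000000e+00,
         1.00000000e+00]])}
{'time': 0.1, 'joint_pos': array([ 9.97378966e-01,  4.91469813e-01,  1.55935829e+00, -3.09330334e-05,
        1.09169747e+00, -1.05602175e-01]), 'qvel': array([-0.00022146, -0.00268104,  0.00077069,  0.0007399 , -0.00200533,
        0.00220468]), 'effort': array([ 1.86984325e-03, -6.19455600e+01, -2.62020975e+01, -1.44414516e-04,
        2.93343626e-03, -1.34391570e-05]), 'position': array([0.2817328 , 0.55771512, 0.25281488]), 'orientation': array([-7.28071916e-01, -3.05576902e+00,  1.39600560e-03]), 'ft_force': array([ 0.67237281, -0.33795736, -0.4672285 ]), 'moment': array([-0.07546596,  0.01360757,  0.03059035]), 'finger_force': 0.0, 'grip_width': 0.08537648766387862}
```

View pics/top0.png

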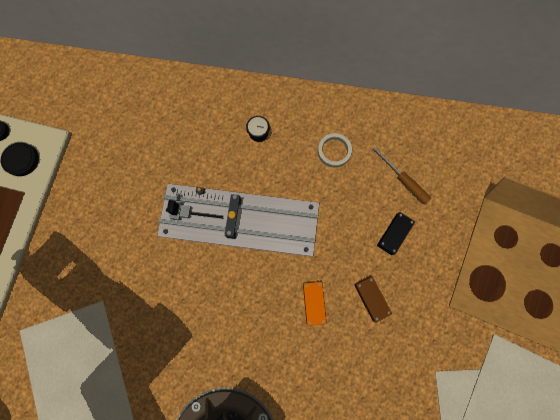

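View pics/scene0.png

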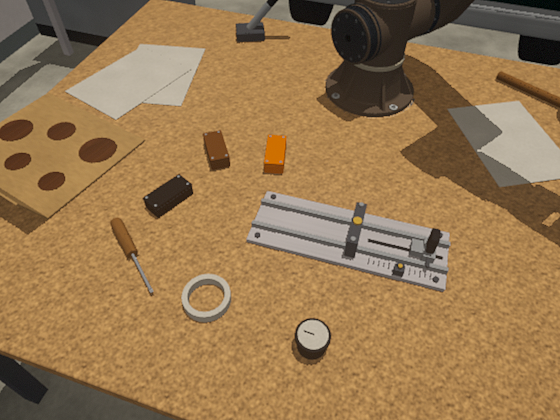

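The top view shows three boxes of the housing's shape: black (396,233), brown (373,299) and orange (315,303). Only the black one fits. The jig lies at (158–320, 185–255), with its +y pointing left. I'll confirm this in one enlarged crop.

```bash
python3 - <<'E'
import cv2,numpy as np
t=cv2.imread("pics/top0.png"); 
a=cv2.resize(t[178:262,150:330],None,fx=4.4,fy=4.4,interpolation=cv2.INTER_CUBIC)
b=cv2.resize(t[205:260,370:425],None,fx=4,fy=4,interpolation=cv2.INTER_CUBIC)
c=cv2.resize(t[270:335,295:400],None,fx=3,fy=3,interpolation=cv2.INTER_CUBIC)
o=np.zeros((600,800,3),np.uint8); o[:a.shape[0],:a.shape[1]]=a; o[375:375+220,:220]=b; o[375:375+195,250:250+315]=c
cv2.imwrite("pics/crop1.png",o)
E
```

```text
(no output)
```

View pics/crop1.png

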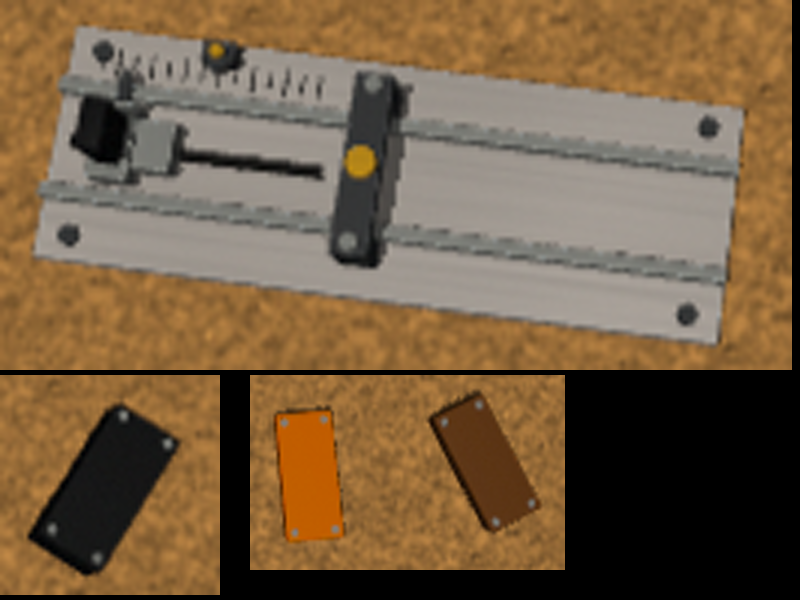

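Only the black one (top-view 396,233) matches "black housing"; the orange and brown ones are look-alikes. The stop's pointer is at crop (125,78) and the clip's point at about (220,68), so the stop has to move toward -y.

```bash
cat > h.py <<'E'
import numpy as np, cv2
from scipy.spatial.transform import Rotation as Ro
from bench import readout, eyes
def cam(name, s=None):
    p=eyes.camera_params(name); K=np.array(p["camera_matrix"])
    if name!="wrist": return K,np.array(p["R"]),np.array(p["t"])
    s=s or readout.observe(); T=np.eye(4); T[:3,:3]=Ro.from_rotvec(s["orientation"]).as_matrix(); T[:3,3]=s["position"]
    M=np.linalg.inv(T@p["mount"]); return K,M[:3,:3],M[:3,3]
def pt(c,uv,z):
    K,R,t=c; d=R.T@np.linalg.solve(K,[*uv,1.]); o=-R.T@t
    return o+d*(z-o[2])/d[2]
def proj(c,X):
    K,R,t=c; q=K@(R@np.asarray(X)+t); return q[:2]/q[2]
E
python3 - <<'E'
from h import *
c=cam("top")
f=lambda u,v,k=4.4,x0=150,y0=178:((u+.5)/k-.5+x0,(v+.5)/k-.5+y0)
C=np.array([pt(c,f(*q),.012) for q in[(78,28),(743,110),(718,343),(35,257)]])
print(C.round(4)); print([np.linalg.norm(C[i]-C[(i+1)%4]).round(4) for i in range(4)])
o=C.mean(0); y=(C[0]-C[1])+(C[3]-C[2]); yaw=np.arctan2(y[1],y[0])-np.pi/2; print("jig",o,yaw)
Rj=np.array([[np.cos(yaw),-np.sin(yaw)],[np.sin(yaw),np.cos(yaw)]])
J=lambda p:(Rj.T@(p-o)[:2]).round(4)
print("pointer z35?",[J(pt(c,f(125,75),z)) for z in(.03,.037)],"index",J(pt(c,f(220,70),.037)),"fin top",J(pt(c,f(100,117),.08)),"bridge bush",J(pt(c,f(360,162),.068)))
S=np.array([pt(c,f(u,v-375,4,370,205),.034) for u,v in[(124,416),(168,443),(52,529),(97,558)]])
d=S[0]+S[1]-S[2]-S[3]; print("housing",S.mean(0),np.arctan2(d[1],d[0]),[np.linalg.norm(S[0]-S[1]),np.linalg.norm(S[0]-S[2])])
s=readout.observe(); print(Ro.from_rotvec(s["orientation"]).as_matrix().round(3), s["time"])
E
```

```text
[[ 0.5916  0.2591  0.012 ]
 [ 0.6026 -0.1379  0.012 ]
 [ 0.4654 -0.1423  0.012 ]
 [ 0.4537  0.2544  0.012 ]]
[np.float64(0.3972), np.float64(0.1373), np.float64(0.3969), np.float64(0.138)]
jig [0.52835535 0.05832924 0.012     ] 0.02856282134207966
pointer z35? [array([0.0404, 0.1607]), array([0.0389, 0.1586])] index [0.0487 0.1047] fin top [0.0048 0.1554] bridge bush [-0.0001  0.0116]
housing [ 0.55230177 -0.34042452  0.034     ] -0.44341385386711774 [np.float64(0.031488471985565265), np.float64(0.08621895376260878)]
[[-0.893  0.451 -0.   ]
 [ 0.451  0.893 -0.001]
 [ 0.    -0.001 -1.   ]] 0.1
```

Call:
send_rows --deltas '[[[0,0,0],[0,0,-0.166],1],[[0,0,0],[0,0,-0.166],1],[[0,0,0],[0,0,-0.166],1],[[-0.63,-1,0.15],[0,0,0],1],[[-0.63,-1,0.15],[0,0,0],1],[[-0.63,-1,0.15],[0,0,0],1],[[-0.63,-1,0.15],[0,0,0],1],[[-0.63,-1,0.15],[0,0,0],1],[[-0.63,-1,0.15],[0,0,0],1],[[-0.63,-1,0.15],[0,0,0],1],[[-0.63,-1,0.15],[0,0,0],1],[[-0.63,-1,0.15],[0,0,0],1]]'

```text
time: 1.6
position: [0.52, 0.2035, 0.1989]
orientation: [0.047, -3.141, 0.0]
ft_force: [-0.1, 0.2, 0.9]
grip_width: 0.0853
finger_force: 0.0
```

Call:
send_rows --deltas '[[[0,0,0],[0,0,0],1],[[0,0,0],[0,0,0],1]]'

```text
time: 1.85
position: [0.5191, 0.205, 0.1991]
orientation: [0.047, -3.141, -0.0]
ft_force: [0.0, 0.2, -0.1]
grip_width: 0.0855
finger_force: 0.0
```

```bash
python3 - <<'E'
from h import *
s=readout.observe(); im=eyes.read_camera("wrist"); cv2.imwrite("pics/w1.png",im)
np.save("s1.npy",s,allow_pickle=True); print(s["time"],s["position"],Ro.from_rotvec(s["orientation"]).as_matrix().round(4))
cv2.imwrite("pics/w1b.png",cv2.resize(im,(800,600),interpolation=cv2.INTER_CUBIC))
E
```

```text
1.85 [0.51906618 0.20502383 0.19911733] [[-9.996e-01 -2.970e-02 -6.000e-04]
 [-2.970e-02  9.996e-01  1.000e-04]
 [ 6.000e-04  1.000e-04 -1.000e+00]]
```

View pics/w1b.png

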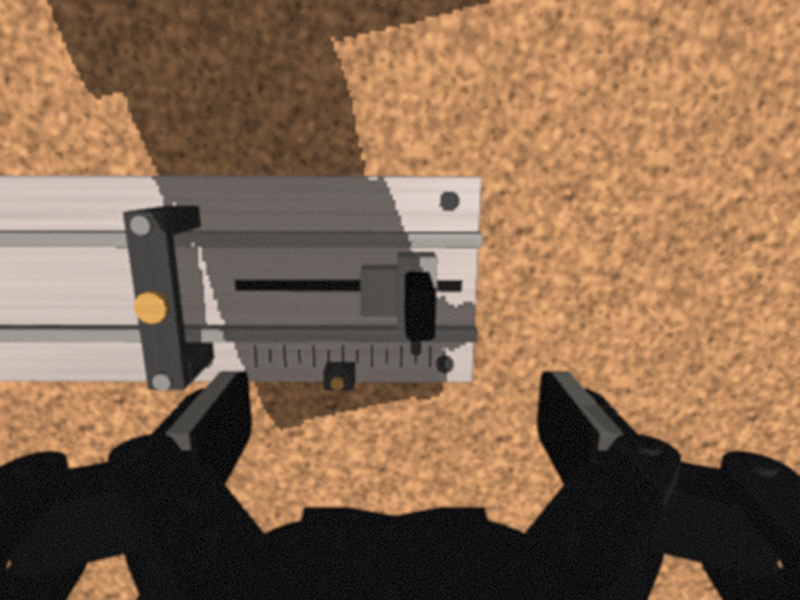

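The wrist view shows the fin at (420,305), the pointer tip near (416,352), the clip at (340,375) and the bridge at (160,300). I'll enlarge that area to find the tips.

```bash
python3 - <<'E'
import cv2
im=cv2.imread("pics/w1.png")[170:280,205:345]
im=cv2.convertScaleAbs(im,alpha=1.6,beta=25)
cv2.imwrite("pics/w1c.png",cv2.resize(im,None,fx=5.4,fy=5.4,interpolation=cv2.INTER_CUBIC))
E
```

```text
(no output)
```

View pics/w1c.png

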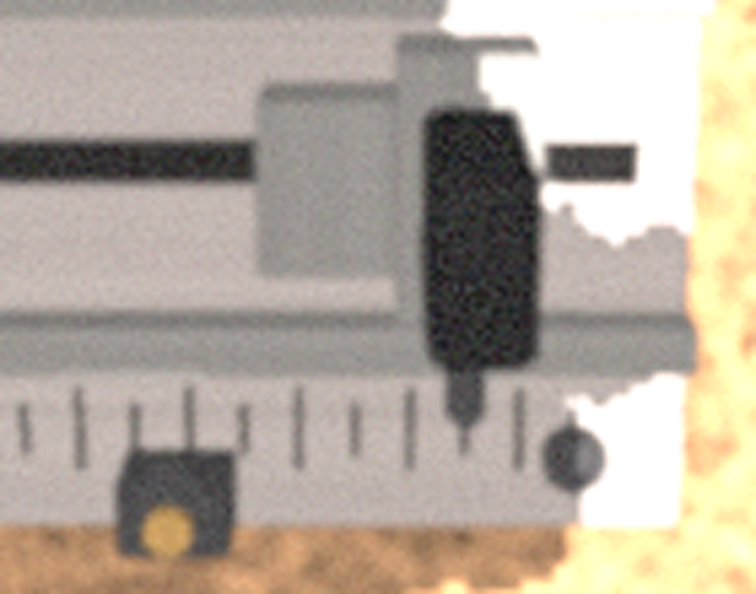

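The pointer tip is at crop (465,425). The clip's point is too dark to resolve here, so I'll look from straight above and closer.

Call:
send_rows --deltas '[[[-0.75,-0.26,0.5],[0,0,0],1],[[-0.75,-0.26,0.5],[0,0,0],1],[[-0.75,-0.26,0.5],[0,0,0],1],[[-0.75,-0.26,0.5],[0,0,0],1],[[0,0,0],[0,0,0],1],[[0,0,0],[0,0,0],1]]'

```text
time: 2.65
position: [0.6397, 0.168, 0.1196]
orientation: [0.049, -3.141, -0.0]
ft_force: [-0.3, -0.9, -0.1]
grip_width: 0.0855
finger_force: 0.0
```

```bash
python3 - <<'E'
from h import *
s=readout.observe(); im=eyes.read_camera("wrist"); cv2.imwrite("pics/w2.png",im); np.save("s2.npy",s,allow_pickle=True)
print(s["time"],s["position"])
c=cam("wrist",s); o=np.array([.5284,.0583]); 
print(proj(c,[.574,.164,.037]),proj(c,[.5667,.2173,.035]))
crop=im[60:180,210:370]; crop=cv2.convertScaleAbs(crop,alpha=1.8,beta=25)
cv2.imwrite("pics/w2c.png",cv2.resize(crop,None,fx=5,fy=5,interpolation=cv2.INTER_CUBIC))
E
```

```text
2.65 [0.63971522 0.16801376 0.11963684]
[271.94812465 116.83879927] [363.33633438 106.84731476]
```

View pics/w2c.png

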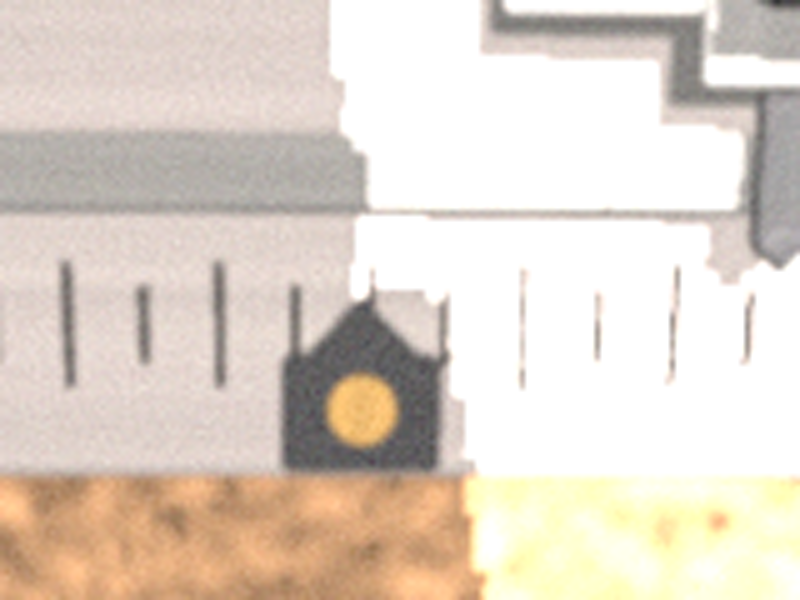

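The clip's point is at crop (362,300), the pointer tip at (780,265).

```bash
python3 - <<'E'
from h import *
s1=np.load("s1.npy",allow_pickle=True).item(); s2=np.load("s2.npy",allow_pickle=True).item()
c1,c2=cam("wrist",s1),cam("wrist",s2)
g=lambda u,v,k,x,y:((u+.5)/k-.5+x,(v+.5)/k-.5+y)
a=g(465,425,5.4,205,170); b=g(780,265,5,210,60)
P=[c[0]@np.c_[c[1],c[2]] for c in(c1,c2)]
X=cv2.triangulatePoints(P[0],P[1],np.array(a),np.array(b)); print("tri pointer",(X[:3]/X[3]).ravel())
yaw=.0286; R=np.array([[np.cos(yaw),-np.sin(yaw)],[np.sin(yaw),np.cos(yaw)]]); o=np.array([.5284,.0583])
J=lambda p:(R.T@(p[:2]-o)).round(4)
for z in(.024,.028,.032,.036): print(z,"pointer w1,w2",J(pt(c1,a,z)),J(pt(c2,b,z)))
t=g(362,300,5,210,60); print("index",J(pt(c2,t,.037)),pt(c2,t,.037))
print("ticks",[J(pt(c2,g(u,320,5,210,60),.012)) for u in(66,220,522,674)])
# jig edges from w1b (800x600)
q=[g(481,178,800/560,0,0),g(472,380,800/560,0,0)]; print("+y corners",[J(pt(c1,x,.012)) for x in q])
print("lane wall edge(+x outer)",J(pt(c2,g(200,210,5,210,60),.024)),J(pt(c2,g(20,130,5,210,60),.024)))
print("fin top centre",[J(pt(c1,g(u,v,5.4,205,170),.08)) for u,v in((430,365),(537,365))])
E
```

```text
tri pointer [0.56973107 0.22059378 0.02870986]
0.024 pointer w1,w2 [0.0478 0.1613] [0.0459 0.1622]
0.028 pointer w1,w2 [0.0463 0.1611] [0.0459 0.1612]
0.032 pointer w1,w2 [0.0447 0.1609] [0.046  0.1602]
0.036 pointer w1,w2 [0.0431 0.1607] [0.0461 0.1591]
index [0.0501 0.1102] [0.57537581 0.16992487 0.037     ]
ticks [array([0.0528, 0.0717]), array([0.0528, 0.092 ]), array([0.0527, 0.1318]), array([0.0526, 0.1519])]
+y corners [array([-0.0652,  0.2012]), array([0.0713, 0.2015])]
lane wall edge(+x outer) [0.0395 0.0905] [0.0303 0.0688]
fin top centre [array([0.0166, 0.1536]), array([0.0166, 0.1686])]
```

Call:
send_rows --deltas '[[[0.94,0.45,0],[0,0,0],1],[[0.94,0.45,0],[0,0,0],1],[[0.93,0.46,0],[0,0,0],1],[[0,0,0.45],[0,0,0],0.7],[[0,0,0.45],[0,0,0],0.6],[[0,0,0.47],[0,0,0],0.5],[[0,0,0],[0,0,0],0.5],[[0,0,0],[0,0,0],0.3],[[0,0,0],[0,0,0],0],[[0,0,0],[0,0,0],0],[[0,0,0],[0,0,0],0]]'

```text
time: 4.08
position: [0.5268, 0.2183, 0.0658]
orientation: [-0.047, 3.14, 0.001]
ft_force: [-3.4, 2.2, 5.1]
grip_width: 0.0151
finger_force: 58.3
```

Call:
send_rows --deltas '[[[0,-0.3,0],[0,0,0],0],[[0,-0.35,0],[0,0,0],0],[[0,-0.35,0],[0,0,0],0],[[0,-0.25,0],[0,0,0],0],[[0,0,0],[0,0,0],0],[[0,0,0],[0,0,0],0],[[0,0,0],[0,0,0],0]]'

```text
time: 4.95
position: [0.5283, 0.1676, 0.0658]
orientation: [-0.047, 3.14, -0.0]
ft_force: [-1.8, -4.7, 7.2]
grip_width: 0.0155
finger_force: 59.2
```

Call:
send_rows --deltas '[[[0,0,0],[0,0,0],0.6],[[0,0,0],[0,0,0],0.6],[[0,0,0],[0,0,0],0.6],[[0,0,-0.5],[0,0,0],0.8],[[0,0,-0.5],[0,0,0],1],[[0,0,-0.4],[0,0,0],1],[[-0.94,0,0],[0,0,0],1],[[-0.94,0,0],[0,0,0],1],[[-0.94,0,0],[0,0,0],1],[[0,0,0],[0,0,0],1],[[0,0,0],[0,0,0],1]]'

```text
time: 6.32
position: [0.64, 0.1713, 0.1202]
orientation: [0.048, -3.14, 0.0]
ft_force: [-0.8, 0.6, -1.0]
grip_width: 0.0855
finger_force: 0.0
```

```bash
python3 - <<'E'
from h import *
s=readout.observe(); im=eyes.read_camera("wrist"); cv2.imwrite("pics/w3.png",im); np.save("s3.npy",s,allow_pickle=True)
print(s["time"],s["position"])
crop=im[30:165,185:365]; crop=cv2.convertScaleAbs(crop,alpha=1.3,beta=25)
cv2.imwrite("pics/w3c.png",cv2.resize(crop,None,fx=4.4,fy=4.4,interpolation=cv2.INTER_CUBIC))
E
```

```text
6.325 [0.63997417 0.17130635 0.12015474]
```

View pics/w3c.png

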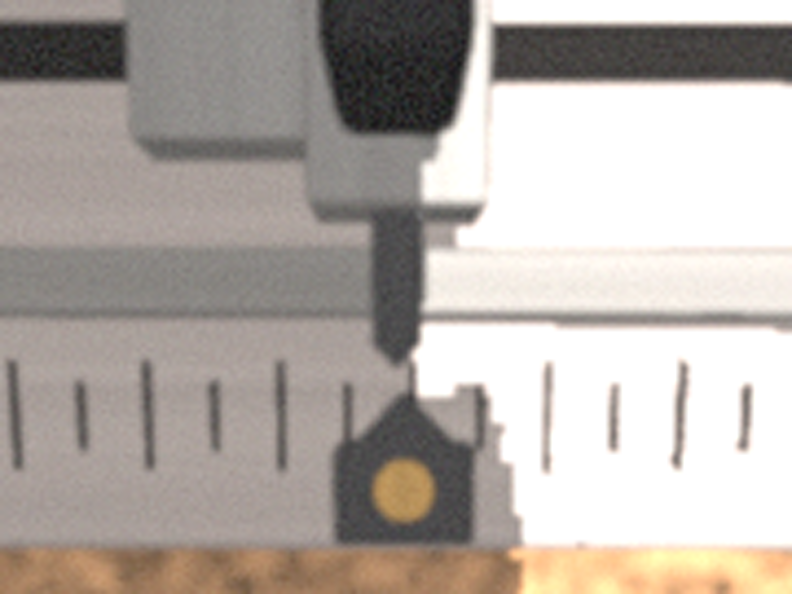

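The pointer tip is at crop (397,365) and the clip's point at (404,395), so the stop is about 1 mm short of it on the -y side. Next I'll measure this along jig y, refining the jig yaw from the wall edge.

```bash
python3 - <<'E'
from h import *
s=np.load("s3.npy",allow_pickle=True).item(); c=cam("wrist",s); im=cv2.cvtColor(cv2.imread("pics/w3.png"),cv2.COLOR_BGR2GRAY).astype(float)
im=cv2.GaussianBlur(im,(3,3),0)
# plate +x edge (z=.012): strong row edge near row 30+545/4.4=154
def edge(cols,r0,r1,z,sg):
    P=[]
    for u in cols:
        g=sg*np.diff(im[r0:r1,u]); k=g.argmax()
        if 0<k<len(g)-1: k=k+.5*(g[k-1]-g[k+1])/(g[k-1]-2*g[k]+g[k+1])
        P.append(pt(c,(u,r0+k+.5),z))
    P=np.array(P); m=np.median(P[:,0]); 
    for _ in range(3):
        f=np.polyfit(P[:,1],P[:,0],1); r=P[:,0]-np.polyval(f,P[:,1]); P=P[abs(r)<2*r.std()+1e-6]
    return -np.arctan(f[0]),f,r.std()*1e3
print("plate edge yaw",edge(list(range(20,250)),145,165,.012,-1)[0::2], "wall",edge(list(range(20,255)),95,107,.024,-1)[0::2])
print("wallR",edge(list(range(310,520)),95,107,.024,-1)[0::2])
g=lambda u,v,k=4.4,x=185,y=30:((u+.5)/k-.5+x,(v+.5)/k-.5+y)
a=pt(c,g(397,365),.029); b=pt(c,g(404,395),.037)
for yaw in(.0286,.025,.032,.038):
    R=np.array([[np.cos(yaw),-np.sin(yaw)],[np.sin(yaw),np.cos(yaw)]]); d=R.T@(a-b)[:2]; print(yaw,d*1e3)
print(a,b,[pt(c,g(404,395),.037-.004)])
print("tool yaw",np.arctan2(*-Ro.from_rotvec(s["orientation"]).as_matrix()[[0,1],[1,1]]*[1,-1]))
E
```

```text
plate edge yaw (np.float64(0.02559750054544045), np.float64(0.2093197315814355)) wall (np.float64(0.03302741416943216), np.float64(0.43087336886795186))
wallR (np.float64(0.042905268938211664), np.float64(1.099535826587485))
0.0286 [-4.00322414 -0.95920586]
0.025 [-3.99974507 -0.97361122]
0.032 [-4.0064623  -0.94558938]
0.038 [-4.01206368 -0.92153373]
[0.57155625 0.16893612 0.029     ] [0.5755304  0.17000941 0.037     ] [array([0.57552625, 0.17001605, 0.033     ])]
tool yaw 0.030255304553512028
```

Call:
send_rows --deltas '[[[0.93,0.005,0],[0,0,0],1],[[0.93,0.005,0],[0,0,0],1],[[0.93,0.005,0],[0,0,0],1],[[0,0,0.45],[0,0,0],0.7],[[0,0,0.45],[0,0,0],0.6],[[0,0,0.46],[0,0,0],0.5],[[0,0,0],[0,0,0],0.4],[[0,0,0],[0,0,0],0.3],[[0,0,0],[0,0,0],0],[[0,0,0],[0,0,0],0],[[0,0,0],[0,0,0],0],[[0,0,0],[0,0,0],0]]'

```text
time: 7.88
position: [0.5294, 0.1685, 0.0671]
orientation: [-0.047, 3.14, 0.0]
ft_force: [-1.9, -1.5, 7.7]
grip_width: 0.0153
finger_force: 58.7
```

Call:
send_rows --deltas '[[[0,0,0],[0,0,0],0.6],[[0,0,0],[0,0,0],0.6],[[0,0,0],[0,0,0],0.6],[[0,0,-0.5],[0,0,0],0.8],[[0,0,-0.5],[0,0,0],1],[[0,0,-0.36],[0,0,0],1],[[-0.93,0,0],[0,0,0],1],[[-0.93,0,0],[0,0,0],1],[[-0.93,0,0],[0,0,0],1],[[0,0,0],[0,0,0],1],[[0,0,0],[0,0,0],1]]'

```text
time: 9.25
position: [0.6399, 0.1719, 0.1201]
orientation: [0.047, -3.14, 0.0]
ft_force: [0.4, 0.0, -0.2]
grip_width: 0.0853
finger_force: 0.0
```

```bash
cat > cmp.py <<'E'
from h import *
import sys
def shift(n,ref="w3"):
    A,B=[cv2.resize(cv2.imread(f"pics/{k}.png"),None,fx=8,fy=8,interpolation=cv2.INTER_CUBIC) for k in(ref,n)]
    out=[]
    for (x0,y0,x1,y1) in((266,92,283,114),(260,116,294,154)):  # pointer, clip in w3
        T=A[y0*8:y1*8,x0*8:x1*8]; S=B[(y0-15)*8:(y1+15)*8,(x0-15)*8:(x1+15)*8]
        m=cv2.matchTemplate(S,T,cv2.TM_CCOEFF_NORMED); _,v,_,p=cv2.minMaxLoc(m); out.append((p[0]/8-15,p[1]/8-15,round(v,3)))
    return out
if __name__=="__main__":
    n=sys.argv[1]; s=readout.observe(); cv2.imwrite(f"pics/{n}.png",eyes.read_camera("wrist")); np.save(n+".npy",s,allow_pickle=True)
    o=shift(n); print(s["time"],s["position"],o,"pointer vs clip moved mm +y",(o[0][0]-o[1][0])*.68)
E
python3 cmp.py w4
```

```text
9.25 [0.63994755 0.17189959 0.12006747] [(0.75, 0.375, 0.959), (-0.75, 0.0, 0.98)] pointer vs clip moved mm +y 1.02
```

The stop now sits within about 0.1 mm of the index. On to the housing.

Call:
send_rows --deltas '[[[0,0,-1],[0,0,0.158],1],[[0,0,-1],[0,0,0.158],1],[[0,0,0],[0,0,0.157],1],[[-0.27,-0.96,0],[0,0,0],1],[[-0.27,-0.96,0],[0,0,0],1],[[-0.27,-0.96,0],[0,0,0],1],[[-0.27,-0.96,0],[0,0,0],1],[[-0.27,-0.96,0],[0,0,0],1],[[-0.27,-0.96,0],[0,0,0],1],[[-0.27,-0.96,0],[0,0,0],1],[[-0.27,-0.96,0],[0,0,0],1],[[-0.27,-0.96,0],[0,0,0],1]]'

```text
time: 10.8
position: [0.5795, -0.1826, 0.2008]
orientation: [-0.689, -3.065, -0.0]
ft_force: [1.2, -0.2, -0.2]
grip_width: 0.0851
finger_force: 0.0
```

Call:
send_rows --deltas '[[[-0.27,-0.96,0],[0,0,0],1],[[-0.27,-0.96,0],[0,0,0],1],[[-0.27,-0.96,0],[0,0,0],1],[[-0.27,-0.96,0],[0,0,0],1],[[0,0,0],[0,0,0],1],[[0,0,0],[0,0,0],1]]'

```text
time: 11.55
position: [0.5534, -0.3384, 0.2005]
orientation: [-0.69, -3.064, -0.001]
ft_force: [0.1, 0.1, 0.1]
grip_width: 0.0857
finger_force: 0.0
```

```bash
python3 - <<'E'
from h import *
s=readout.observe(); im=eyes.read_camera("wrist"); cv2.imwrite("pics/w5.png",im); c=cam("wrist",s)
R=Ro.from_rotvec(s["orientation"]).as_matrix(); print(s["time"],s["position"],"a",np.arctan2(R[1,1],R[0,1]),s["joint_pos"])
print("expected px",proj(c,[.5523,-.3404,.034]))
m=(im.max(2)<60).astype(np.uint8)
n,l,st,ce=cv2.connectedComponentsWithStats(m)
for i in range(1,n):
    if st[i,4]>300: print(st[i],ce[i].round(1))
cv2.imwrite("pics/w5b.png",cv2.resize(im,(700,525)))
E
```

```text
11.55 [ 0.55341886 -0.3383873   0.20045889] a 1.127987241772123 [-6.50659686e-01  5.77065206e-01  1.55368470e+00  3.16916746e-04
  1.01155590e+00 -1.77881529e+00]
expected px [272.16652031 195.49014615]
[191   0 104  48 838] [250.7  22.9]
[ 248  139   54  112 5538] [275.1 193.6]
[    0   261   560   159 49108] [279.2 366.1]
```

View pics/w5b.png

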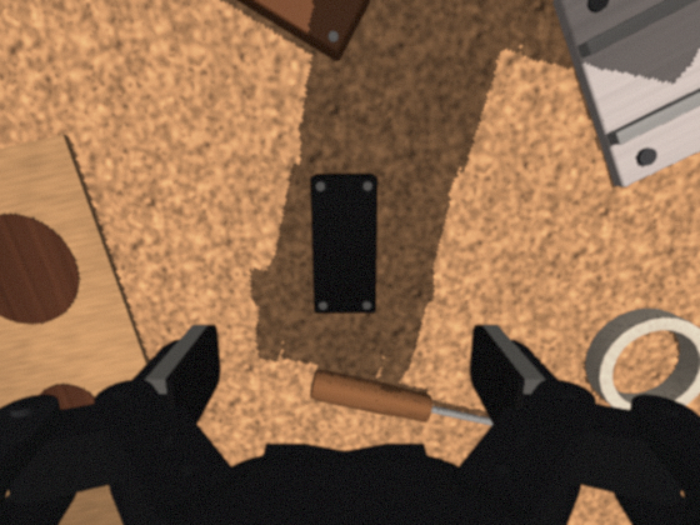

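The black housing (344,245 in the view) lies under the tool with its long side along tool x; the screwdriver at (370,395) is clear of the fingers. Descending and gripping.

Call:
send_rows --deltas '[[[0.04,0.01,0.9],[0,0,0],1],[[0,0,0.9],[0,0,0],1],[[0,0,0.9],[0,0,0],1],[[0,0,0.9],[0,0,0],1],[[0,0,0.54],[0,0,0],1],[[0,0,0],[0,0,0],0.8],[[0,0,0],[0,0,0],0.5],[[0,0,0],[0,0,0],0.3],[[0,0,0],[0,0,0],0.3],[[0,0,0],[0,0,0],0.3],[[0,0,0],[0,0,0],0.3]]'

```text
time: 12.98
position: [0.5532, -0.3382, 0.0365]
orientation: [0.689, 3.063, -0.001]
ft_force: [0.9, 2.9, 8.4]
grip_width: 0.0447
finger_force: 63.2
```

Call:
send_rows --deltas '[[[0,0,-0.5],[0,0,0],0.3],[[0,0,-0.7],[0,0,0],0.3],[[0,0,-0.8],[0,0,0.1],0.3],[[0,0,-0.5],[0,0,0.16],0.3],[[0,0,0],[0,0,0.16],0.3],[[0,0,0],[0,0,0.16],0.3],[[0,0,0],[0,0,0.16],0.3],[[0,0,0],[0,0,0.16],0.3],[[0,0,0],[0,0,0.16],0.3],[[0,0,0],[0,0,0.04],0.3],[[0.5,0,0],[0,0,0],0.3]]'

```text
time: 14.35
position: [0.5519, -0.3186, 0.136]
orientation: [2.191, 2.25, 0.0]
ft_force: [0.6, 1.0, -1.0]
grip_width: 0.0447
finger_force: 62.2
```

Call:
send_rows --deltas '[[[0.9,-0.05,0],[0,0,0],0.3],[[0.95,-0.05,0],[0,0,0],0.3],[[0.95,-0.05,0],[0,0,0],0.3],[[0.95,-0.05,0],[0,0,0],0.3],[[0.95,-0.05,0],[0,0,0],0.3],[[0.95,-0.05,0],[0,0,0],0.3],[[0.9,0,0],[0,0,0],0.3],[[0.37,0,0],[0,0,0],0.3],[[0,0,0],[0,0,0],0.3],[[0,0,0],[0,0,0],0.3]]'

```text
time: 15.6
position: [0.5323, -0.0426, 0.1351]
orientation: [2.19, 2.252, 0.0]
ft_force: [0.1, -0.6, -2.2]
grip_width: 0.0443
finger_force: 62.2
```

```bash
python3 - <<'E'
from h import *
s=readout.observe(); im=eyes.read_camera("wrist"); cv2.imwrite("pics/w6.png",im); c=cam("wrist",s); np.save("s6.npy",s,allow_pickle=True)
R=Ro.from_rotvec(s["orientation"]).as_matrix(); print(s["time"],s["position"],"a",np.arctan2(R[1,1],R[0,1]),s["grip_width"],s["joint_pos"][5])
cv2.imwrite("pics/w6b.png",cv2.resize(im,(800,600),interpolation=cv2.INTER_CUBIC))
E
```

```text
15.6 [ 0.53232307 -0.04258672  0.13509278] a 0.02772078437690881 0.04426245353047583 -0.231223854500274
```

View pics/w6b.png

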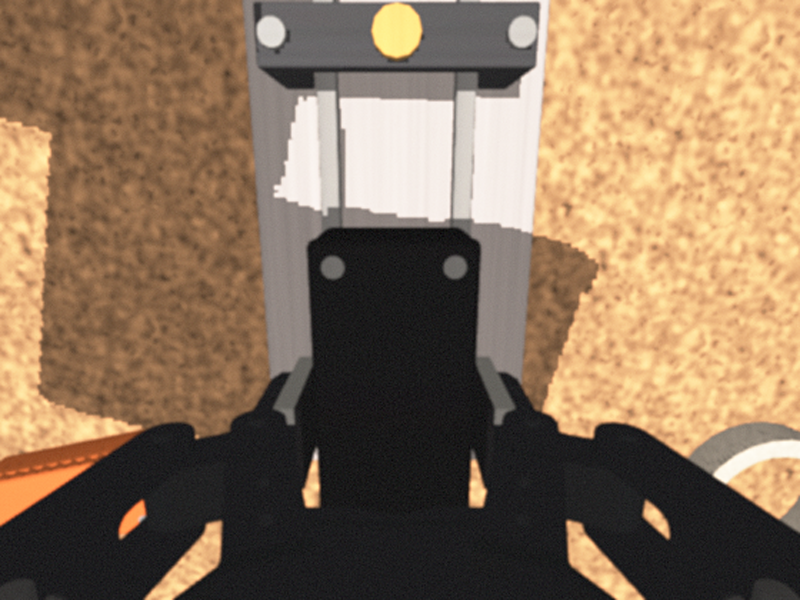

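The view shows the housing held straight over the lane: lid screws (333,267) and (455,267), walls 318–338 and 455–475, bush at (397,30). Working out the lateral offset.

```bash
python3 - <<'E'
from h import *
s=np.load("s6.npy",allow_pickle=True).item(); c=cam("wrist",s); R=Ro.from_rotvec(s["orientation"]).as_matrix()
im=cv2.GaussianBlur(cv2.cvtColor(cv2.imread("pics/w6.png"),cv2.COLOR_BGR2GRAY),(3,3),0).astype(float)
k=800/560; g=lambda u,v:((u+.5)/k-.5,(v+.5)/k-.5)
T=lambda uv,z:((R.T@(pt(c,uv,z)-s["position"]))[:2]*1e3).round(2)
print("screws lid",T(g(333,267),.1326),T(g(455,267),.1326)); print("bush",T(g(397,30),.068),"bridge screws",T(g(271,31),.062),T(g(523,31),.062))
for v in(65,80,95,120,135):  # rows native
    r=np.diff(im[v]); 
    f=lambda a,b:a+np.abs(r[a:b]).argmax()+.5
    print(v,"plate",T((f(165,200),v),.012),T((f(362,395),v),.012),"walls out",T((f(218,228),v),.024),T((f(327,337),v),.024))
print("housing front top edge",T(g(394,230),.1326),"bridge near bottom edge",T(g(397,87),.052), T(g(397,70),.062))
E
```

```text
screws lid [ 41.57 -14.71] [41.54 17.13]
bush [113.64   2.33] bridge screws [114.86 -43.44] [114.83  48.2 ]
65 plate [101.18 -72.97] [101.12  60.55] walls out [ 99.42 -33.42] [99.39 37.74]
80 plate [ 91.69 -66.97] [91.63 70.74] walls out [ 90.4  -33.81] [90.37 38.13]
95 plate [ 81.99 -67.04] [81.93 70.81] walls out [ 81.19 -34.2 ] [81.15 37.88]
120 plate [ 65.34 -52.19] [65.27 77.73] walls out [ 65.36 -34.21] [65.32 38.56]
135 plate [ 55.05 -58.48] [54.98 70.78] walls out [ 55.58 -33.94] [55.54 38.31]
housing front top edge [51.18  1.22] bridge near bottom edge [97.57  2.45] [101.84   2.39]
```

Call:
send_rows --deltas '[[[0,0.035,0],[0,0,0],0.3],[[0,0,0.7],[0,0,0],0.3],[[0,0,0.8],[0,0,0],0.3],[[0,0,0.4],[0,0,0],0.3],[[0,0,0.13],[0,0,0],0.3],[[0,0,0],[0,0,0],0.3],[[0,0,0],[0,0,0],0.3]]'

```text
time: 16.52
position: [0.534, -0.0419, 0.0545]
orientation: [2.189, 2.252, 0.001]
ft_force: [-0.3, 0.6, -0.0]
grip_width: 0.0445
finger_force: 62.2
```

Call:
send_rows --deltas '[[[0,0,0.04],[0,0,0],0.3],[[0,0,0.03],[0,0,0],0.3],[[0,0,0],[0,0,0],0.3],[[0,0,0],[0,0,0],0.3]]'

```text
time: 17.02
position: [0.5336, -0.0418, 0.0509]
orientation: [2.19, 2.252, 0.0]
ft_force: [1.0, -0.0, -1.7]
grip_width: 0.0447
finger_force: 62.2
```

Call:
send_rows --deltas '[[[0,0,0.03],[0,0,0],0.3],[[0,0,0.02],[0,0,0],0.3],[[0,0,0],[0,0,0],0.3],[[0,0,0],[0,0,0],0.3]]'

```text
time: 17.52
position: [0.5336, -0.0418, 0.0489]
orientation: [-2.19, -2.252, -0.0]
ft_force: [-0.6, 0.2, -1.8]
grip_width: 0.0449
finger_force: 62.2
```

Call:
send_rows --deltas '[[[0,0,0],[0,0,0],0.6],[[0,0,0],[0,0,0],0.7],[[0,0,0],[0,0,0],0.75],[[0,0,0],[0,0,0],0.75],[[0,0,-0.4],[0,0,0],0.75],[[0,0,-0.7],[0,0,0],0.75],[[0,0,-0.5],[0,0,0],0.5],[[-0.75,0,0],[0,0,0],0],[[-0.75,0,0],[0,0,0],0],[[-0.75,0,0],[0,0,0],0],[[0,0,0],[0,0,0],0],[[0,0,0],[0,0,0],0]]'

```text
time: 19.02
position: [0.536, -0.1314, 0.1135]
orientation: [2.19, 2.252, 0.0]
ft_force: [-0.8, 0.3, 0.7]
grip_width: -0.0002
finger_force: 0.0
```

```bash
python3 - <<'E'
from h import *
s=readout.observe(); im=eyes.read_camera("wrist"); cv2.imwrite("pics/w7.png",im); c=cam("wrist",s); R=Ro.from_rotvec(s["orientation"]).as_matrix()
print(s["time"],s["position"],s["grip_width"],s["joint_pos"])
X=lambda x,y,z:s["position"]+R@np.array([x,y,s["position"][2]-z])
for n,p in dict(rearL=(.09-.05,-.023,.046),frontR=(.19-.05,.023,.046)).items(): print(n,proj(c,X(*p)))
crop=im[0:300]; cv2.imwrite("pics/w7b.png",cv2.resize(crop,None,fx=1.4,fy=1.4))
t=eyes.read_camera("top"); cv2.imwrite("pics/t7.png",t)
o=np.zeros((600,800,3),np.uint8); a=cv2.resize(crop,(560,300)); o[:300,:560]=a
b=cv2.resize(t[180:262,150:330],None,fx=3.6,fy=3.6,interpolation=cv2.INTER_CUBIC); o[302:302+b.shape[0],:b.shape[1]]=b; cv2.imwrite("pics/comb7.png",o)
E
```

```text
19.025 [ 0.53604682 -0.13138967  0.11348081] -0.00018659027831502805 [-3.60130262e-01  5.72369401e-01  1.87432908e+00  2.65889469e-04
  6.94566563e-01 -3.88145384e-01]
rearL [232.4788993 166.9236346]
frontR [320.52820563 -39.53795008]
```

```bash
python3 - <<'E'
import cv2,numpy as np
im=cv2.imread("pics/w7.png").max(2)
for r in(20,60,100,140,155,165,175,190): print(r,"".join("#" if x<50 else "." for x in im[r,190:370:3]))
c=im[:300,276]; print("col276"," ".join(str(x) for x in c[0:300:8]))
E
```

```text
20 ..............#............................#................
60 ..........................................##................
100 .........................................##.................
140 ................#####################..####.................
155 ................##...################....##.................
165 ................###########################.................
175 ............................................................
190 ............................................................
col276 60 61 57 57 55 53 58 54 58 55 56 57 56 57 58 53 58 28 26 27 26 33 144 144 145 143 144 143 144 152 130 66 25 26 26 25 35 36
```

Call:
send_rows --deltas '[[[0,0,0.6],[0,0,0],0],[[0,0,0.6],[0,0,0],0],[[0,0,0.46],[0,0,0],0],[[0,0,0],[0,0,0],0],[[0.3,0,0],[0,0,0],0],[[0.25,0,0],[0,0,0],0],[[0.15,0,0],[0,0,0],0],[[0.25,0,0],[0,0,0],0],[[0.3,0,0],[0,0,0],0],[[0.3,0,0],[0,0,0],0],[[0.3,0,0],[0,0,0],0],[[0.25,0,0],[0,0,0],0]]'

```text
time: 20.62
position: [0.5337, -0.0469, 0.0465]
orientation: [-2.19, -2.253, -0.0]
ft_force: [-0.2, -0.9, 0.6]
grip_width: -0.0003
finger_force: 0.6
```

Call:
send_rows --deltas '[[[0.3,0,0],[0,0,0],0],[[0.3,0,0],[0,0,0],0],[[0.2,0,0],[0,0,0],0],[[0.1,0,0],[0,0,0],0],[[0,0,0],[0,0,0],0],[[0,0,0],[0,0,0],0]]'

```text
time: 21.38
position: [0.5328, -0.012, 0.0464]
orientation: [-2.19, -2.252, -0.0]
ft_force: [0.9, 0.7, -0.1]
grip_width: -0.0002
finger_force: 0.0
```

```bash
python3 - <<'E'
from h import *
s=readout.observe(); print(s["time"],s["position"],s["ft_force"].round(2)); f=[]
for i in range(3): t=eyes.read_camera("top"); f.append(readout.observe()["ft_force"])
cv2.imwrite("pics/t8.png",t); print(np.array(f).round(2))
c=cam("top"); yaw=.0286; R=np.array([[np.cos(yaw),-np.sin(yaw)],[np.sin(yaw),np.cos(yaw)]]); o=np.array([.5284,.0583])
# brightness along lane centre line at z=.046 from jig y .02 to .09
for z in(.012,.046):
  print(z,[(y,int(t[tuple(np.round(proj(c,[*(o+R@[0.008,y/1000]),z])).astype(int)[::-1])].max())) for y in range(20,100,3)])
E
```

```text
21.375 [ 0.53277548 -0.0119945   0.04644259] [ 0.93  0.67 -0.07]
[[-0.11 -0.55 -0.01]
 [ 1.12 -0.35 -0.12]
 [-0.17  0.26  0.46]]
0.012 [(20, 40), (23, 39), (26, 41), (29, 41), (32, 41), (35, 40), (38, 39), (41, 41), (44, 40), (47, 39), (50, 40), (53, 38), (56, 41), (59, 39), (62, 35), (65, 37), (68, 35), (71, 38), (74, 38), (77, 37), (80, 38), (83, 40), (86, 42), (89, 42), (92, 43), (95, 46), (98, 44)]
0.046 [(20, 41), (23, 41), (26, 40), (29, 42), (32, 41), (35, 40), (38, 40), (41, 41), (44, 40), (47, 40), (50, 40), (53, 40), (56, 41), (59, 40), (62, 40), (65, 40), (68, 40), (71, 41), (74, 41), (77, 38), (80, 36), (83, 35), (86, 35), (89, 35), (92, 34), (95, 37), (98, 39)]
```

Call:
send_rows --deltas '[[[0.15,0,0],[0,0,0],0],[[0.2,0,0],[0,0,0],0],[[0.15,0,0],[0,0,0],0],[[0.1,0,0],[0,0,0],0],[[0.05,0,0],[0,0,0],0],[[0,0,0],[0,0,0],0]]'

```text
time: 22.28
position: [0.5321, 0.0143, 0.0465]
orientation: [-2.19, -2.253, -0.0]
ft_force: [-1.0, -1.4, 0.4]
grip_width: -0.0002
finger_force: 0.0
```

```bash
python3 - <<'E'
from h import *
s=readout.observe(); im=eyes.read_camera("scene"); print(s["time"],s["position"],s["ft_force"].round(2),readout.observe()["ft_force"].round(2))
c=cam("scene"); yaw=.0286; R=np.array([[np.cos(yaw),-np.sin(yaw)],[np.sin(yaw),np.cos(yaw)]]); o=np.array([.5292,.059])
for y in(.0,.0752,.11): print(y,proj(c,[*(o+R@[0,y]),.03]).round(1))
cv2.imwrite("pics/s9.png",im); cr=im[195:290,325:455]
cv2.imwrite("pics/s9c.png",cv2.resize(cv2.convertScaleAbs(cr,alpha=1.5,beta=15),None,fx=6,fy=6,interpolation=cv2.INTER_CUBIC))
E
```

```text
22.275 [0.53205753 0.01428314 0.04651116] [-0.99 -1.36  0.38] [-0.69 -0.42  0.11]
0.0 [349.1 228.9]
0.0752 [386.  237.7]
0.11 [403.4 241.8]
```

View pics/s9c.png

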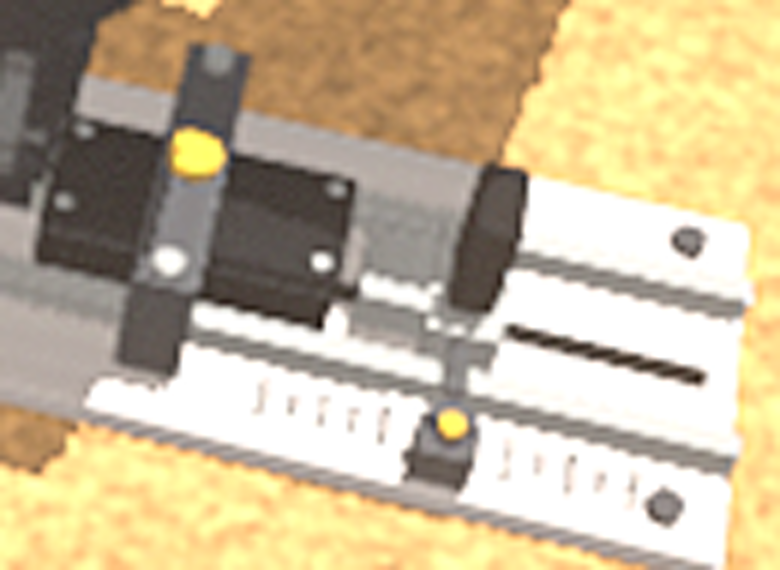

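The view shows the housing under the bridge, its front end at (350,200–300), a few mm from the stop's nose at about (358,240). The pointer is in line with the clip. I'll creep in and watch the force.

Call:
send_rows --deltas '[[[0.03,0,0],[0,0,0],0],[[0.03,0,0],[0,0,0],0],[[0.03,0,0],[0,0,0],0],[[0,0,0],[0,0,0],0]]'

```text
time: 22.82
position: [0.5319, 0.0178, 0.0465]
orientation: [-2.19, -2.252, -0.0]
ft_force: [-0.5, 0.4, 0.3]
grip_width: 0.0002
finger_force: 0.0
```

Call:
send_rows --deltas '[[[0.02,0,0],[0,0,0],0],[[0.02,0,0],[0,0,0],0],[[0,0,0],[0,0,0],0]]'

```text
time: 23.2
position: [0.5319, 0.0195, 0.0465]
orientation: [-2.19, -2.252, -0.0]
ft_force: [0.6, 0.5, 0.8]
grip_width: 0.0001
finger_force: 0.0
```

Call:
send_rows --deltas '[[[0.02,0,0],[0,0,0],0],[[0,0,0],[0,0,0],0]]'

```text
time: 23.45
position: [0.5319, 0.0202, 0.0465]
orientation: [-2.19, -2.252, -0.0]
ft_force: [0.4, -1.0, 0.5]
grip_width: 0.0
finger_force: 0.0
```

Call:
send_rows --deltas '[[[0.01,0,0],[0,0,0],0],[[0,0,0],[0,0,0],0]]'

```text
time: 23.7
position: [0.5319, 0.0206, 0.0465]
orientation: [-2.19, -2.252, -0.0]
ft_force: [-0.4, 0.4, 0.6]
grip_width: 0.0001
finger_force: 0.1
```

Call:
send_rows --deltas '[[[0.01,0,0],[0,0,0],0],[[0,0,0],[0,0,0],0]]'

```text
time: 23.95
position: [0.5319, 0.021, 0.0465]
orientation: [-2.19, -2.252, -0.0]
ft_force: [1.0, 0.2, -0.9]
grip_width: 0.0001
finger_force: 0.1
```

Call:
send_rows --deltas '[[[0.01,0,0],[0,0,0],0],[[0,0,0],[0,0,0],0]]'

```text
time: 24.2
position: [0.5319, 0.0214, 0.0465]
orientation: [-2.19, -2.252, -0.0]
ft_force: [-0.2, -0.2, -0.6]
grip_width: -0.0001
finger_force: 0.1
```

Call:
send_rows --deltas '[[[0.01,0,0],[0,0,0],0],[[0,0,0],[0,0,0],0]]'

```text
time: 24.45
position: [0.5319, 0.0218, 0.0465]
orientation: [-2.19, -2.252, -0.0]
ft_force: [0.3, -0.7, 0.7]
grip_width: 0.0002
finger_force: 0.1
```

Call:
send_rows --deltas '[[[0.01,0,0],[0,0,0],0],[[0,0,0],[0,0,0],0]]'

```text
time: 24.7
position: [0.5318, 0.0222, 0.0465]
orientation: [-2.19, -2.252, -0.0]
ft_force: [-0.3, 0.1, -0.5]
grip_width: -0.0002
finger_force: 0.1
```

```bash
cat > sc.py <<'E'
from h import *
import sys
n=sys.argv[1]; s=readout.observe(); im=eyes.read_camera("scene"); cv2.imwrite(f"pics/{n}.png",im); print(s["time"],s["position"],s["ft_force"].round(1))
a=cv2.imread("pics/s9.png")
def sh(x0,y0,x1,y1):
    T=cv2.resize(a[y0:y1,x0:x1],None,fx=10,fy=10,interpolation=cv2.INTER_CUBIC); S=cv2.resize(im[y0-6:y1+6,x0-8:x1+8],None,fx=10,fy=10,interpolation=cv2.INTER_CUBIC)
    _,v,_,p=cv2.minMaxLoc(cv2.matchTemplate(S,T,cv2.TM_CCOEFF_NORMED)); return p[0]/10-8,p[1]/10-6,round(v,3)
print("fin",sh(398,220,416,250),"housing front",sh(364,221,386,252),"clip(fixed)",sh(391,258,408,278))
c=cam("scene"); yaw=.0286; R=np.array([[np.cos(yaw),-np.sin(yaw)],[np.sin(yaw),np.cos(yaw)]]); o=np.array([.5292,.059])
for dx in(.0,.006,.012):
  for k,z in((a,.033),(im,.033)):
    q=np.array([proj(c,[*(o+R@[dx,y/1000]),z]) for y in range(56,92,2)],np.float32)
    print(dx,cv2.remap(k.max(2),q[:,0][None],q[:,1][None],cv2.INTER_LINEAR)[0].tolist())
E
python3 sc.py s10
```

```text
24.7 [0.53184396 0.02217828 0.04649584] [-0.3  0.1 -0.5]
fin (0.0, 0.0, 0.992) housing front (3.8000000000000007, 1.0, 0.906) clip(fixed) (0.0, 0.0, 0.999)
0.0 [49, 49, 49, 47, 45, 64, 97, 112, 103, 89, 88, 89, 91, 92, 92, 90, 91, 93]
0.0 [49, 50, 49, 49, 49, 48, 47, 48, 46, 60, 82, 88, 89, 90, 91, 90, 90, 92]
0.006 [62, 116, 141, 121, 76, 51, 101, 117, 108, 86, 87, 93, 84, 85, 90, 87, 87, 88]
0.006 [50, 50, 50, 48, 61, 112, 138, 115, 67, 53, 123, 145, 130, 125, 137, 142, 128, 125]
0.012 [46, 82, 99, 75, 45, 59, 95, 109, 94, 129, 164, 162, 165, 168, 160, 157, 168, 169]
0.012 [49, 50, 51, 48, 65, 94, 96, 65, 40, 94, 148, 160, 160, 161, 161, 161, 161, 163]
```

The stop hasn't moved, and the gap is down to about 1 mm or less.

Call:
send_rows --deltas '[[[0.01,0,0],[0,0,0],0],[[0,0,0],[0,0,0],0]]'

```text
time: 25.0
position: [0.5318, 0.0225, 0.0465]
orientation: [2.19, 2.252, 0.0]
ft_force: [0.6, -1.0, -0.8]
grip_width: 0.0
finger_force: 0.6
```

```bash
python3 - <<'E'
from h import *
f=[]
for i in range(5): eyes.read_camera("top"); f.append(readout.observe()["ft_force"][1])
print(np.mean(f),np.round(f,1),readout.observe()["position"])
E
```

```text
-1.1602776928280096 [-1.4 -1.4 -0.9 -1.5 -0.7] [0.53184087 0.02251705 0.04650283]
```

Call:
send_rows --deltas '[[[0.01,0,0],[0,0,0],0],[[0,0,0],[0,0,0],0]]'

```text
time: 25.5
position: [0.5319, 0.0226, 0.0465]
orientation: [2.19, 2.252, -0.0]
ft_force: [0.1, -5.8, -0.2]
grip_width: -0.0002
finger_force: 2.8
```

```bash
python3 - <<'E'
from h import *
f=[]
for i in range(5): eyes.read_camera("top"); f.append(readout.observe()["ft_force"][1])
print(np.mean(f),np.round(f,1),readout.observe()["position"])
E
python3 sc.py s11 | head -2
```

```text
-5.543974685931386 [-5.  -4.9 -5.3 -6.2 -6.3] [0.53186265 0.02259123 0.04650917]
25.75 [0.53186265 0.02259123 0.04650917] [-0.5 -6.3 -0.9]
fin (0.0, 0.0, 0.99) housing front (4.0, 1.0999999999999996, 0.909) clip(fixed) (0.0, 0.0, 0.999)
```

Contact at about 5.5 N, below the stop's 8 N, with the stop unmoved. Retreating.

Call:
send_rows --deltas '[[[-0.1,0,0],[0,0,0],0],[[-0.5,0,0],[0,0,0],0],[[-0.8,0,0],[0,0,0],0],[[0,0,-0.8],[0,0,0],0],[[0,0,-1],[0,0,0],0],[[0,0,-1],[0,0,0],0],[[0,0,0],[0,0,0],0],[[0,0,0],[0,0,0],0]]'

```text
time: 26.8
position: [0.533, -0.033, 0.158]
orientation: [-2.19, -2.252, 0.0]
ft_force: [-0.7, -0.9, -1.2]
grip_width: 0.0001
finger_force: 0.0
```

```bash
python3 sc.py s12; python3 - <<'E'
from h import *
a=cv2.imread("pics/scene0.png"); b=cv2.imread("pics/s12.png")
for n,(x,y,w,h) in dict(gauge=(290,315,45,50),tape=(178,272,58,52),screwdriver=(108,215,50,85)).items():
    print(n,cv2.absdiff(a,b)[y:y+h,x:x+w].mean().round(1), cv2.matchTemplate(b[y-6:y+h+6,x-6:x+w+6],a[y:y+h,x:x+w],cv2.TM_CCOEFF_NORMED).argmax()==6*13+6)
E
```

```text
26.8 [ 0.53302736 -0.03295849  0.15801634] [-0.7 -0.9 -1.2]
fin (0.1999999999999993, 0.0, 0.896) housing front (3.8000000000000007, 1.2999999999999998, 0.846) clip(fixed) (0.0, 0.0, 0.999)
0.0 [49, 49, 49, 47, 45, 64, 97, 112, 103, 89, 88, 89, 91, 92, 92, 90, 91, 93]
0.0 [53, 52, 52, 53, 52, 50, 51, 51, 46, 82, 135, 157, 159, 158, 159, 158, 158, 160]
0.006 [62, 116, 141, 121, 76, 51, 101, 117, 108, 86, 87, 93, 84, 85, 90, 87, 87, 88]
0.006 [54, 54, 51, 52, 63, 113, 137, 119, 73, 57, 143, 162, 159, 158, 158, 158, 158, 160]
0.012 [46, 82, 99, 75, 45, 59, 95, 109, 94, 129, 164, 162, 165, 168, 160, 157, 168, 169]
0.012 [53, 54, 54, 52, 48, 86, 101, 77, 44, 80, 139, 158, 159, 160, 161, 160, 160, 161]
gauge 9.9 True
tape 10.8 True
screwdriver 10.8 True
```

```bash
python3 -c "
from bench import ticket; print(ticket.sign_off())"
```

```text
the job is handed in; nothing more can be done
None
```

The job is handed in: the stop stands on the index to within about 0.1 mm as measured before the push and showed no real movement afterwards, the black housing lies in the lane just touching the stop, and the gauge, tape roll and screwdriver are where they were (handed in at about 27 s of the 61 s allowed; no verdict was returned).

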